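# Load the denture flask into the hand press

## Robot

A 6-joint arm with a two-finger parallel gripper is mounted at the origin on the work surface. World frame = base frame: x ahead of the robot, y to its left, z up, the work surface at z = 0. Lengths are in m, angles in rad, forces in N, time in s.
With the tool pointing down it reaches from about 0.375 to 0.9 m from the base axis. Payload 3.1 kg.
Tool frame: the origin (TCP) lies at the very end of the fingers, on their centre line; the grasp point (between the pads) lies 19 mm behind it; z points along the fingers, y is the line along which they close (so a half turn about z gives the same grasp; the last joint's range is limited). The gripper opens to 85 mm and grips with 20 to 120 N. Pads are 22 mm wide; open, the fingers measure 114 mm over their backs; the gripper's body (76 mm by 85 mm) begins 54 mm behind the grasp point. The pads swing forward as they close: fully open they stand 13 mm farther back than shut.
Start: joints at [-1.296, 0.527, 1.433, -0, 1.181, -0.178], TCP at [0.273, -0.562, 0.231] pointing down, gripper open.
Joint ranges: [-3.08, 3.08], [-0.75, 2.2], [0.22, 2.44], [-1.43, 4.57], [0, 2.65], [-2.85, 2.85]. Speed limits (rad/s): [2.79, 2.79, 3.14, 3.14, 3.14, 3.14].

## Interface

Orientations are given as a unit quaternion [x, y, z, w].
In Python, from station import manip, vision gives the robot as it stands.
- The arm moves only by the tool drive_tool, never from a script. Its argument "deltas" is a list that holds one entry, the list of rows, each a list of 4 numbers: the shift along the tool's x, y, z in mm, then the turn about the tool's z in rad. A call has 1 to 5 rows; each row is the pose to reach, as a shift and turn from the pose commanded when the call began, along the tool's axes at that moment; what a row does not reach only later rows make up. A row lasts 1/12 s, in which the tool goes at most 41.7 mm and 7.16 degrees, less where a joint would pass 70% of its speed; a pose out of reach is approached as far as the arm can. A call with a gripper value outside its range is refused whole. "jaw" is the finger opening in mm, from 0 to 85.4, set as the call begins (left out, the last holds). The fingers move at their own pace and stop on an object; "force" is the grip in N (left out, the last holds). Time passes only in rows, so rows that repeat a pose let the fingers close. It gives the time, the measured TCP pose, the force, the opening and the grip force at its end, in the units of the state.
- manip.sense(): the state, without advancing time (a new reading comes with each control period).
- vision.snapshot(name): name is "scene" or "top" or "wrist"; returns the picture (420x560x3 uint8, red, green, blue); there is no depth.
- vision.camera_model(name): a dict with "camera_matrix" (3x3 intrinsics, pixels), "rvec" (rotation vector, rad) and "tvec" (3), from world to camera coordinates, as OpenCV has them. Camera axes: x right, y down, z forward; pixel columns grow to the right and rows downward; lengths in m; the calibration is good to about 2 mm. The wrist camera is an equidistant fisheye: a pixel r from the principal point sees the ray r / f radians off the axis. A picture is of the moment at which its call begins: read the wrist's pose just before it. camera_model takes no time and is no camera call; for the wrist camera it gives the pose at the moment of the call.
- manip.sign_off(): hands the job in; it is judged then, once.
The state is a dict: "t": time; "q": joint angles; "qd": joint speeds; "tau": joint torques, N m; "tcp_pos": TCP position; "tool_rot": TCP orientation; "force": force on the tool from outside, world axes, zero at the start; "ft_torque": the same for the moment, N m; "finger_gap": opening from 0.0 (shut) to 1.0 (fully open); "gripper_force": force on a finger pad.
Only numpy, scipy, OpenCV 4.12 (cv2) and the standard library are available. Lean on these libraries where they do the work, as an engineer would, in place of code of your own. Each camera call takes 0.05 s, during which the arm holds its last target. There are 200 camera calls.

## Task

Lift the lid of the green box right back until it rests open on its stop, take out the bronze flask and set it down on the front of the press bed, with its lug towards the open front of the bed. Then slide it along the bed between the rails, under the raised plate, until it is fully home against the back stop, and push the red-knobbed spoke of the press handle down until the plate sits on the flask. Keep the flask upright, leave the box lid open, and leave the tray, the mug and the stone base where they are.

Things in the scene. Friction and masses are not known exactly. Their poses are not given: they have to be found in the camera images.
- flask: Bronze denture flask: block 100 (x) x 60 (y) x 46 mm high, about 0.6 kg, with a tail lug at its -x end, 35 mm long, 16 mm wide, 13 to 27 mm above the underside. Origin: centre of the underside of the block (without lug); x points away from the lug, z up. It starts flat on the floor of the shut green box, its length roughly along the box's y axis.
- lug_end (a point): Middle of the free end face of the flask's lug, 85 mm from the flask's origin along -x and 20 mm above its underside.
- flask_box: Green open-topped steel box, fixed, outside 163 (x) x 180 (y) x 60 mm high, walls 4 mm, inner floor 4 mm above the counter. Origin: centre of the underside; front faces -x, hinge on the far +x rim.
- lid_hinge (a point): Middle of the lid's hinge line, on the +x top rim of the box (60 mm high); the line runs along the box's y axis.
- lid_tab (a point): Grip point on the steel lifting tab that sticks out 45 mm from the middle of the lid's front edge, in the lid's plane: 16 mm wide along the box's y, 10 mm thick. The point lies 27 mm out from the lid's edge and 190 mm from the hinge line. It moves with the lid; its x axis points to the hinge.
- box_lid (a joint): Angle of the lid: 0 shut, grows as the tab rises, 1.57 upright, 1.75 resting on its stop, leaning back. It is free-swinging: it falls shut if let go before upright and stays open beyond.
- press: Cast-aluminium press, fixed, open front to -x. Origin on the counter under the bed; bed x -135 to +130 mm, 160 mm wide, top at 30 mm. Two rails 10 mm high, 64 mm apart, x -10 to +100 mm; flared mouth from x = -43 mm, 88 mm wide there. Back stop face x = +100 mm, 20 mm high. Columns at x 28 to 72, |y| 50 to 80 mm; head above them, x 18 to 82 mm, 150 to 215 mm high.
- press_load (a point): Spot on top of the press bed (x = -70 mm in the press frame) in front of the rails where the flask's origin fits when it is set down before sliding; axes as the press.
- press_home (a point): Spot on top of the press bed (x = +50 mm in the press frame), under the plate, where the flask's origin is when it is fully home against the back stop; axes as the press.
- press_plate: Round dark plate of the press, 72 mm diameter, 14 mm thick, on a 32 mm ram. Origin: centre of its underside, 89.5 mm above the counter with the handle at 0 (13.5 mm above the flask's top); it goes down 12 mm per radian of the handle.
- handle_hub (a point): Centre of the handle's hub on the press's -y side (x = +50, y = -125 mm in the press frame, 185 mm high); the hub's axis is the press's y axis. Three spokes 120 degrees apart, round steel bars 14 mm thick, reach 145 mm out and end in 26 mm knobs, one red and two black.
- spoke_mid (a point): Point on the axis of the red-knobbed spoke, 120 mm from the hub. At handle 0 this spoke points to the press's front (-x) and 0.61 rad above level. It moves with the handle.
- press_handle (a joint): Angle of the handle: 0 plate fully raised, grows as the red-knobbed spoke is pushed down; about 1.12 when the plate meets the flask. It stays where it is left (about 3 N at the spoke moves it); end of travel 1.5 with nothing under the plate.
- tray: Empty dark steel tray 200 x 140 x 22 mm, origin at the centre of its underside. A bystander.
- stone_base: Grey stone model base with a row of teeth, 65 x 75 x 35 mm, origin at the centre of its underside. A bystander.
- mug: White enamel mug, 80 mm across, 85 mm high, handle at +y, origin at the centre of its underside. A bystander.

How it is judged:
By the outcome, as a careful person would: the job done as asked, in the order asked, and still so for the second after the job is handed in, with the robot touching nothing.
It also fails if it takes over 72 s, if anything falls off the work surface, if the arm or the gripper's body presses on something with over 40 N, if the wrist force passes 120 N, or if a joint passes its speed limit or range.

## Working session

There is one attempt and no reset: what is moved stays moved. The work goes in short steps, Python scripts to look and compute and a tool call to move; the robot and the scene stay as the last step left them, time stands still between calls to the robot, and variables do not carry over. Pictures are saved under pics/ and viewed, at most 10 in all, crops included, and the job is handed in when it is done.

Besides the shell and the picture viewer there is one more tool, called after "Request:" as name(argument=value, ...) on one line, values as JSON. drive_tool: Moves the arm, as the interface text tells. Its arguments: {"type":"object","properties":{"deltas":{"type":"array"},"jaw":{"type":"number"},"force":{"type":"number"}},"required":["deltas"]}

```bash
ls; mkdir -p pics; python3 - <<'E'
from station import manip, vision
import cv2
s=manip.sense(); print(s)
for n in ("scene","top"):
    im=vision.snapshot(n); cv2.imwrite(f"pics/{n}0.png",im[:,:,::-1]); print(vision.camera_model(n))
E
```

```text
pics
{'t': 0.0, 'q': array([-1.29651070e+00,  5.28476368e-01,  1.43391586e+00,  1.42347361e-05,
        1.18139608e+00, -1.78500859e-01]), 'qd': array([-5.76324558e-05,  8.13215863e-04,  7.95005864e-04, -2.53941351e-04,
        3.05127820e-05, -3.98896841e-04]), 'tau': array([-1.45898048e-03, -4.42353773e+01, -1.78025830e+01, -3.48406738e-04,
        8.46316572e-03, -2.16187878e-06]), 'tcp_pos': array([ 0.2732514 , -0.56129897,  0.23032304]), 'tool_rot': array([ 9.74482340e-01,  2.24461496e-01, -4.59835733e-05, -1.09688621e-03]), 'force': array([-0.16408244,  0.35334779,  0.17896778]), 'ft_torque': array([ 0.0151694 ,  0.01886603, -0.0046932 ]), 'gripper_force': 0.0, 'finger_gap': 0.998909466548438}
{'camera_matrix': array([[385.22503126,   0.        , 283.3502399 ],
       [  0.        , 385.22503126, 206.74281757],
       [  0.        ,   0.        ,   1.        ]]), 'rvec': array([ 1.34641396,  2.38402119, -0.77464954]), 'tvec': array([ 0.33582795, -0.34057984,  1.56221649])}
{'camera_matrix': array([[511.43337622,   0.        , 281.38885245],
       [  0.        , 511.43337622, 213.48677604],
       [  0.        ,   0.        ,   1.        ]]), 'rvec': array([ 2.17040705, -2.16218194,  0.13756274]), 'tvec': array([-0.00214511,  0.62327702,  1.90594725])}
```

View pics/scene0.png

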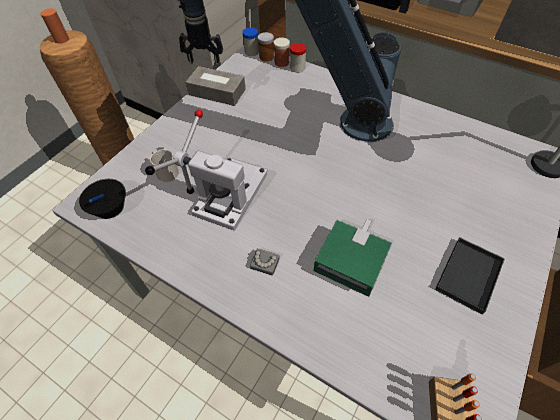

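View pics/top0.png

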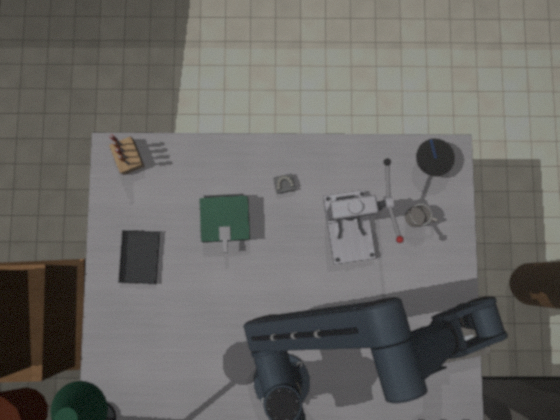

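The scene view shows the box at about (353,255), its tab at (366,230), the press bed at (225,190) and the red knob at (198,114). The top view shows the box at (225,218), tab at (225,240), press at (352,225) and red knob at (400,239).

```bash
cat > h.py <<'E'
import numpy as np, cv2
from scipy.spatial.transform import Rotation as R
from station import manip, vision
def ray(m,px,fish=False):
    K=m["camera_matrix"]; Rm=cv2.Rodrigues(np.array(m["rvec"]))[0]; t=np.array(m["tvec"])
    a=np.array([(px[0]-K[0,2])/K[0,0],(px[1]-K[1,2])/K[1,1]])
    if fish:
        th=np.hypot(*a); d=np.r_[a/max(th,1e-9)*np.sin(th),np.cos(th)]
    else: d=np.r_[a,1.]
    return -Rm.T@t, Rm.T@(d/np.linalg.norm(d))
def onz(m,px,z,fish=False):
    o,d=ray(m,px,fish); return o+d*(z-o[2])/d[2]
def tri(r1,r2):
    A=np.stack([r1[1],-r2[1]],1); s=np.linalg.lstsq(A,r2[0]-r1[0],rcond=None)[0]
    p,q=r1[0]+s[0]*r1[1],r2[0]+s[1]*r2[1]; return (p+q)/2,np.linalg.norm(p-q)
def mask(im,kind):
    h=cv2.cvtColor(im,cv2.COLOR_RGB2HSV)
    if kind=="green": m=cv2.inRange(h,(65,90,30),(95,255,255))
    if kind=="red": m=cv2.inRange(h,(0,150,80),(8,255,255))|cv2.inRange(h,(172,150,80),(180,255,255))
    if kind=="bronze": m=cv2.inRange(h,(8,70,50),(28,255,255))
    return m
def blobs(m,amin=8):
    n,l,s,c=cv2.connectedComponentsWithStats(m)
    return [(s[i,4],c[i].round(1),s[i,:4]) for i in range(1,n) if s[i,4]>=amin], l
def topose(m,p):
    return cv2.projectPoints(np.array(p,float).reshape(-1,3),np.array(m["rvec"]),np.array(m["tvec"]),m["camera_matrix"],None)[0].reshape(-1,2)
def totool(p):
    "world point -> shift along tool axes in mm from measured TCP"
    s=manip.sense(); return R.from_quat(s["tool_rot"]).inv().apply(np.array(p)-s["tcp_pos"])*1000
E
python3 - <<'E'
from h import *
np.set_printoptions(precision=4,suppress=True)
s=cv2.imread("pics/scene0.png")[:,:,::-1]; t=cv2.imread("pics/top0.png")[:,:,::-1]
ms,mt=vision.camera_model("scene"),vision.camera_model("top")
s=np.ascontiguousarray(s);t=np.ascontiguousarray(t)
for im in (s,t): print([b for b in blobs(mask(im,"red"),5)[0]])
g=mask(t,"green"); B,l=blobs(g,100); print(B)
for b in B:
    if b[1][1]<350:
        c=cv2.findContours((l==l[int(b[1][1])-5,int(b[1][0])]).astype(np.uint8),0,2)[0][0]; r=cv2.boxPoints(cv2.minAreaRect(c)); print(r); print([onz(mt,p,.065) for p in r])
print("tab",onz(mt,(225,238),.06))
print("bed corners",[onz(mt,p,.03) for p in ((330,261),(374,257),(326,195))])
E
```

```text
[(np.int32(9), array([57.8, 19. ]), array([56, 17,  4,  5], dtype=int32)), (np.int32(148), array([298.1,  48.1]), array([290,  43,  17,  12], dtype=int32)), (np.int32(21), array([282.2,  51.2]), array([279,  49,   8,   6], dtype=int32)), (np.int32(45), array([198.7, 113. ]), array([195, 110,   8,   7], dtype=int32)), (np.int32(22), array([472.3, 391.2]), array([470, 387,   8,   9], dtype=int32)), (np.int32(10), array([474.8, 416.1]), array([474, 414,   4,   6], dtype=int32))]
[(np.int32(9), array([399.4, 238.8]), array([398, 237,   4,   4], dtype=int32))]
[(np.int32(1109), array([ 73.4, 403.3]), array([ 52, 382,  56,  38], dtype=int32))]
tab [0.5276 0.2103 0.06  ]
bed corners [array([ 0.4443, -0.1838,  0.03  ]), array([ 0.46  , -0.3504,  0.03  ]), array([ 0.6961, -0.1705,  0.03  ])]
```

Request:
drive_tool(deltas=[[[26,-19,-24,0.09],[52,-38,-48,0.18],[78,-57,-72,0.27],[104,-76,-96,0.36],[130,-95,-120,0.453]]])

```text
t: 0.52
tcp_pos: [0.349, -0.418, 0.3518]
tool_rot: [1.0, -0.003, -0.0, -0.001]
force: [0.3, -0.3, -0.1]
finger_gap: 1.004
gripper_force: 0.0
```

```bash
python3 - <<'E'
from h import *
s=manip.sense();print(s["t"],s["tcp_pos"],s["tool_rot"],s["q"])
t=cv2.cvtColor(cv2.imread("pics/top0.png"),cv2.COLOR_BGR2HSV); print(t[205,215],t[225,235])
E
```

```text
0.5167 [ 0.34900713 -0.41795722  0.35179256] [ 9.99996302e-01 -2.61595096e-03 -2.68749809e-04 -6.93497962e-04] [-1.08044981e+00  2.95963832e-01  1.47067898e+00  1.86386364e-04
  1.37642606e+00  4.95542292e-01]
[74 80 89] [74 80 83]
```

Request:
drive_tool(deltas=[[[16,-32,-10,0],[32,-64,-20,0],[48,-96,-30,0],[64,-128,-40,0],[80,-158,-48,0]]])

```text
t: 0.93
tcp_pos: [0.4291, -0.2596, 0.3998]
tool_rot: [1.0, -0.0, 0.0, -0.0]
force: [0.1, 0.0, 0.3]
finger_gap: 1.001
gripper_force: 0.0
```

Request:
drive_tool(deltas=[[[0,0,0,0],[0,0,0,0]]])

```text
t: 1.1
tcp_pos: [0.4293, -0.2602, 0.3997]
tool_rot: [1.0, 0.002, 0.0, 0.0]
force: [-0.6, -0.3, 0.6]
finger_gap: 1.001
gripper_force: 0.0
```

```bash
sed -i 's/(65,90,30)/(65,60,30)/' h.py; python3 - <<'E'
from h import *
import pickle
s=manip.sense();m=vision.camera_model("wrist");im=vision.snapshot("wrist")
print(s["tcp_pos"],m["camera_matrix"],ray(m,(280,210),True))
pickle.dump((s,m,im),open("w1.pkl","wb"))
cv2.imwrite("pics/w1.png",cv2.resize(im[:,:,::-1],(784,588)))
E
```

```text
[ 0.42934826 -0.2602007   0.39967816] [[325.1922621    0.         282.89600549]
 [  0.         325.1922621  206.1513964 ]
 [  0.           0.           1.        ]] (array([ 0.50085476, -0.25981175,  0.54090598]), array([-0.29290872,  0.0072191 , -0.95611316]))
```

View pics/w1.png

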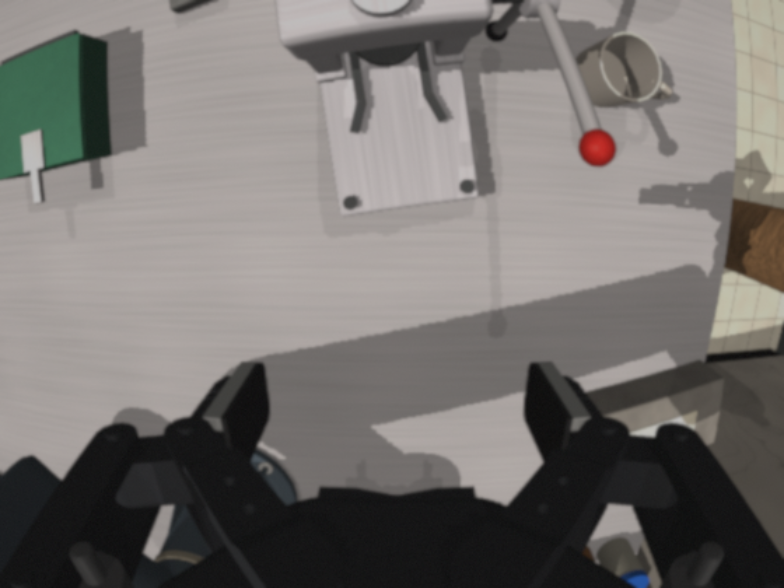

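The wrist picture shows the bed's front corners at (343,214) and (477,196), rail mouth tips at (355,130) and (443,118), red knob at (597,147), and tab at (35,165).

```bash
python3 - <<'E'
from h import *
import pickle
np.set_printoptions(precision=4,suppress=True)
s,m,im=pickle.load(open("w1.pkl","rb"))
w=lambda x,y,z: onz(m,((x+.5)/1.4-.5,(y+.5)/1.4-.5),z,True)
a,b=w(343,214,.03),w(477,196,.03); print(a,b,np.linalg.norm(a-b))
f,g=w(320,82,.03),w(464,70,.03);print("side",f,g,np.linalg.norm(f-g))
yaws=[np.arctan2(*(a-b)[:2])*-1, np.arctan2((f-a)[1],(f-a)[0]),np.arctan2((g-b)[1],(g-b)[0])];print(yaws)
print("rails",w(355,130,.04),w(443,118,.04))
B,_=blobs(mask(im,"red"),50);print(B)
k=w(597,147,.268); print("knob",k)
yw=np.mean(yaws);c,s_=np.cos(yw),np.sin(yw);Rz=np.array([[c,-s_],[s_,c]])
O=((a+b)/2)[:2]-Rz@[-.135,0]; print("press",O,yw,"pred knob",O+Rz@[.05-.145*np.cos(.61),-.125])
# tab
for p in ((23,133),(41,131),(33,202),(42,200)): print("tab",w(*p,.06))
E
```

```text
[ 0.4389 -0.2002  0.03  ] [ 0.4605 -0.3515  0.03  ] 0.15287758765597267
side [ 0.5898 -0.1752  0.03  ] [ 0.604  -0.3348  0.03  ] 0.16028072017913997
[np.float64(0.1423728685620799), np.float64(0.16407953910728365), np.float64(0.11569818400022328)]
rails [ 0.533  -0.2153  0.04  ] [ 0.5468 -0.3105  0.04  ]
[(np.int32(479), array([426.2, 105.1]), array([414,  93,  25,  25], dtype=int32))]
knob [ 0.5143 -0.3863  0.268 ]
press [ 0.5834 -0.2569] 0.14071686388986226 pred knob [ 0.5327 -0.3903]
tab [0.5752 0.2395 0.06  ]
tab [0.572  0.2022 0.06  ]
tab [0.4792 0.2267 0.06  ]
tab [0.4803 0.2078 0.06  ]
```

```bash
python3 - <<'E'
from h import *
import pickle
np.set_printoptions(precision=4,suppress=True)
s,m,im=pickle.load(open("w1.pkl","rb"))
r=ray(m,(426.2,105.1),True);ms,mt=vision.camera_model("scene"),vision.camera_model("top")
print(tri(r,ray(ms,(198.7,113))),tri(r,ray(mt,(399.4,238.8))),tri(ray(ms,(198.7,113)),ray(mt,(399.4,238.8))))
print(topose(ms,[.5834,-.2569,.03]),topose(mt,[[.439,-.2,.03],[.46,-.3515,.03]]),topose(ms,[[.439,-.2,.03],[.46,-.3515,.03]]))
E
```

```text
(array([ 0.5147, -0.3911,  0.2582]), np.float64(0.0005220269545732385)) (array([ 0.5148, -0.3957,  0.2475]), np.float64(0.0006385679377532459)) (array([ 0.5136, -0.3931,  0.2567]), np.float64(0.0007988024966852392))
[[229.221  189.6017]] [[334.2918 262.4369]
 [374.2782 256.9939]] [[265.784  168.8568]
 [228.0756 156.6354]]
```

Request:
drive_tool(deltas=[[[0,-40,0,0],[0,-80,0,0],[0,-120,0,0],[0,-160,0,0],[0,-200,0,0]]])

```text
t: 1.57
tcp_pos: [0.4282, -0.0617, 0.3985]
tool_rot: [1.0, -0.002, -0.001, -0.0]
force: [1.0, -0.6, -0.1]
finger_gap: 1.002
gripper_force: 0.0
```

Request:
drive_tool(deltas=[[[0,-40,5,0],[0,-80,20,0],[0,-120,35,0],[0,-160,50,0],[0,-200,65,0]]])

```text
t: 1.98
tcp_pos: [0.4289, 0.1346, 0.3346]
tool_rot: [1.0, -0.001, -0.0, 0.0]
force: [0.9, 0.1, -0.6]
finger_gap: 0.999
gripper_force: 0.0
```

Request:
drive_tool(deltas=[[[0,-35,20,0],[0,-70,40,0],[0,-70,40,0],[0,-70,40,0]]])

```text
t: 2.32
tcp_pos: [0.4282, 0.2043, 0.2938]
tool_rot: [1.0, 0.001, -0.002, 0.001]
force: [-0.2, -0.3, 0.2]
finger_gap: 0.998
gripper_force: 0.0
```

```bash
cat > snap.py <<'E'
import sys
from h import *
import pickle
n=sys.argv[1]; s=manip.sense();m=vision.camera_model("wrist");im=vision.snapshot("wrist")
print(s["t"],s["tcp_pos"],s["tool_rot"])
pickle.dump((s,m,im),open(n+".pkl","wb"))
cv2.imwrite(f"pics/{n}.png",cv2.resize(im[:,:,::-1],(784,588)))
E
python3 snap.py w2
```

```text
2.3167 [0.42824292 0.20425126 0.29378688] [ 9.99996649e-01  8.48863830e-04 -2.28379366e-03  8.75583987e-04]
```

View pics/w2.png

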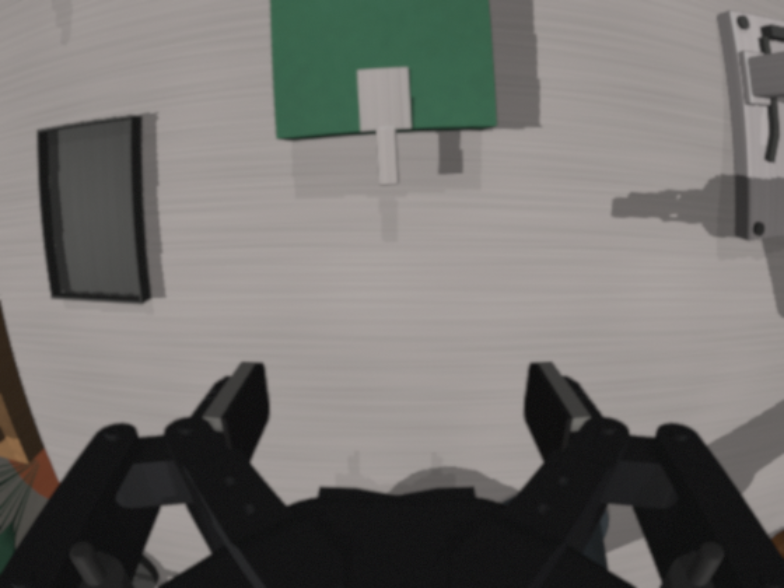

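Tab: end edge from (378,184) to (398,183), root at (377-397,130); the lid's front corners are at (279,137) and (497,127).

```bash
python3 - <<'E'
from h import *
import pickle
np.set_printoptions(precision=4,suppress=True)
s,m,im=pickle.load(open("w2.pkl","rb"))
w=lambda x,y,z: onz(m,((x+.5)/1.4-.5,(y+.5)/1.4-.5),z,True)
for z in (.06,.066):
    e=(w(379,184,z)+w(398,183,z))/2; r=(w(377,129,z)+w(398,128,z))/2
    print(z,"end",e,"root",r,np.linalg.norm(e-r), "w",np.linalg.norm(w(379,184,z)-w(398,183,z)))
    a,b=w(278,137,z),w(496,127,z); print(a,b,np.linalg.norm(a-b),np.arctan2(-(b-a)[0],-(b-a)[1])*-1)
    p=e+(r-e)*18/45; print("grip",p,"shift of TCP",totool(p))
E
```

```text
0.06 end [0.4783 0.2104 0.06  ] root [0.5237 0.2112 0.06  ] 0.045341673356032015 w 0.01555185868360356
[0.5193 0.3018 0.06  ] [0.5272 0.1223 0.06  ] 0.1796710583403153 0.04410827012928647
grip [0.4965 0.2107 0.06  ] shift of TCP [ 67.8644  -7.6432 234.6924]
0.066 end [0.4787 0.2103 0.066 ] root [0.5233 0.2111 0.066 ] 0.04461557692125764 w 0.015302812975572245
[0.519  0.3003 0.066 ] [0.5267 0.1236 0.066 ] 0.17679382630989077 0.04410827012928637
grip [0.4965 0.2106 0.066 ] shift of TCP [ 67.9156  -7.5371 228.6924]
```

Request:
drive_tool(deltas=[[[15,-2,38,-0.035],[30,-4,76,-0.035],[45,-6,112,-0.035],[60,-8,148,-0.035],[68,-8,185,-0.035]]], jaw=45)

```text
t: 2.78
tcp_pos: [0.5012, 0.2101, 0.1105]
tool_rot: [1.0, 0.016, 0.003, -0.0]
force: [-0.1, 0.1, 0.2]
finger_gap: 0.529
gripper_force: 0.0
```

Request:
drive_tool(deltas=[[[0,0,25,0],[0,0,50,0],[0,0,65,0],[0,0,65,0]]])

```text
t: 3.12
tcp_pos: [0.4965, 0.2094, 0.0433]
tool_rot: [1.0, 0.016, -0.002, 0.001]
force: [0.3, -0.4, 0.1]
finger_gap: 0.527
gripper_force: 0.0
```

Request:
drive_tool(deltas=[[[0,0,0,0],[0,0,0,0],[0,0,0,0],[0,0,0,0],[0,0,0,0]]], jaw=0, force=25)

```text
t: 3.53
tcp_pos: [0.4987, 0.2115, 0.0474]
tool_rot: [1.0, 0.018, 0.002, 0.001]
force: [1.9, -5.8, 2.1]
finger_gap: 0.182
gripper_force: 24.7
```

```bash
python3 - <<'E'
import numpy as np
from h import *
print(manip.sense())
# arc rows (tool x = along box x, tool z down), relative to th=0
for th in np.arange(0,1.80,.15): print(round(th,2),np.round([190*(1-np.cos(th)),-190*np.sin(th)]))
E
```

```text
{'t': 3.5333, 'q': array([ 0.19577773,  0.70099594,  1.7809294 , -0.00306178,  0.65570231,
        1.73233311]), 'qd': array([ 0.00262354, -0.00085748, -0.00176927, -0.00315817,  0.00139671,
        0.00157632]), 'tau': array([  3.1144394 , -40.77666163,  -7.67847866,   1.25540793,
         0.12662777,   0.23637017]), 'tcp_pos': array([0.49870246, 0.21149877, 0.04740609]), 'tool_rot': array([9.99829570e-01, 1.83309657e-02, 2.11724417e-03, 5.68608963e-04]), 'force': array([ 1.94458556, -5.83657697,  2.11447345]), 'ft_torque': array([-0.93562465, -0.30087683,  0.17213288]), 'gripper_force': 24.723791778087616, 'finger_gap': 0.1816128458475541}
0.0 [ 0. -0.]
0.15 [  2. -28.]
0.3 [  8. -56.]
0.45 [ 19. -83.]
0.6 [  33. -107.]
0.75 [  51. -130.]
0.9 [  72. -149.]
1.05 [  95. -165.]
1.2 [ 121. -177.]
1.35 [ 148. -185.]
1.5 [ 177. -190.]
1.65 [ 205. -189.]
```

Request:
drive_tool(deltas=[[[2,0,-28,0],[8,0,-56,0],[19,0,-83,0],[33,0,-107,0],[51,0,-130,0]]])

```text
t: 3.95
tcp_pos: [0.5496, 0.2142, 0.178]
tool_rot: [1.0, 0.018, 0.002, -0.0]
force: [8.0, 0.6, -13.0]
finger_gap: 0.181
gripper_force: 25.9
```

Request:
drive_tool(deltas=[[[21,0,-19,0],[44,0,-35,0],[70,0,-47,0],[97,0,-55,0],[126,0,-60,0]]])

```text
t: 4.37
tcp_pos: [0.6727, 0.221, 0.2372]
tool_rot: [1.0, 0.018, -0.001, -0.002]
force: [-1.0, 5.8, -7.2]
finger_gap: 0.183
gripper_force: 24.9
```

Request:
drive_tool(deltas=[[[16,0,0,0],[32,0,1,0],[46,0,3,0],[46,0,3,0]]])

```text
t: 4.7
tcp_pos: [0.7218, 0.2238, 0.2345]
tool_rot: [1.0, 0.018, 0.002, -0.003]
force: [-0.5, 6.4, 3.6]
finger_gap: 0.182
gripper_force: 27.7
```

```bash
python3 - <<'E'
from h import *
im=vision.snapshot("scene"); cv2.imwrite("pics/s2.png",cv2.resize(im[120:330,200:480,::-1],(784,588)))
E
```

```text
(no output)
```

View pics/s2.png

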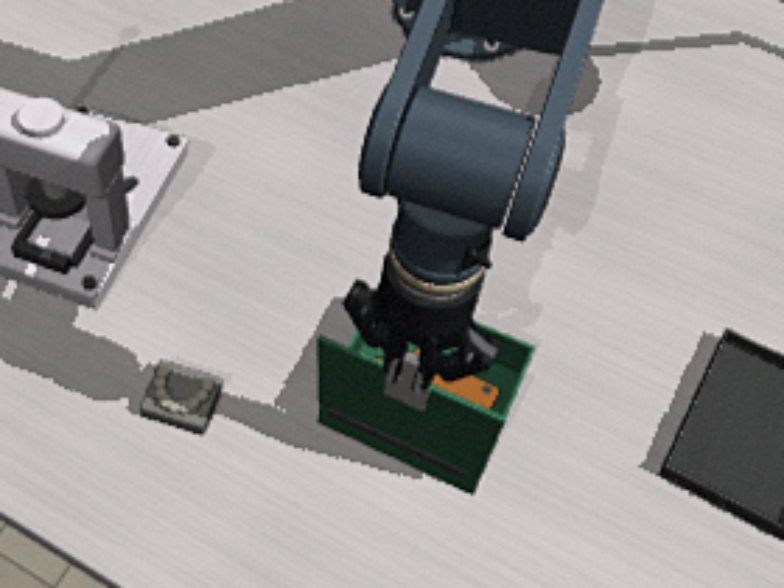

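The picture shows the lid open at (410,430), with the orange-bronze flask inside the box at about (465,385).

Request:
drive_tool(deltas=[[[0,0,0,0],[0,0,0,0],[0,0,-25,0],[0,0,-60,0],[0,0,-75,0]]], jaw=45)

```text
t: 5.17
tcp_pos: [0.7207, 0.22, 0.3124]
tool_rot: [1.0, 0.017, 0.003, -0.0]
force: [0.8, 0.7, 1.6]
finger_gap: 0.529
gripper_force: 0.0
```

Request:
drive_tool(deltas=[[[-40,0,0,0],[-80,0,0,0],[-120,0,0,0],[-160,0,0,0],[-190,0,0,0]]], jaw=85)

```text
t: 5.58
tcp_pos: [0.5257, 0.2129, 0.308]
tool_rot: [1.0, 0.017, -0.001, 0.0]
force: [-0.1, 0.2, -0.3]
finger_gap: 0.995
gripper_force: 0.0
```

Request:
drive_tool(deltas=[[[0,0,0,0],[0,0,0,0]]])

```text
t: 5.75
tcp_pos: [0.5279, 0.2133, 0.3087]
tool_rot: [1.0, 0.018, 0.0, 0.0]
force: [0.8, -0.1, 0.4]
finger_gap: 0.996
gripper_force: 0.0
```

```bash
python3 snap.py w3
```

```text
5.75 [0.52791505 0.21333211 0.30873575] [9.99844055e-01 1.76581835e-02 2.24521257e-04 6.23911873e-05]
```

View pics/w3.png

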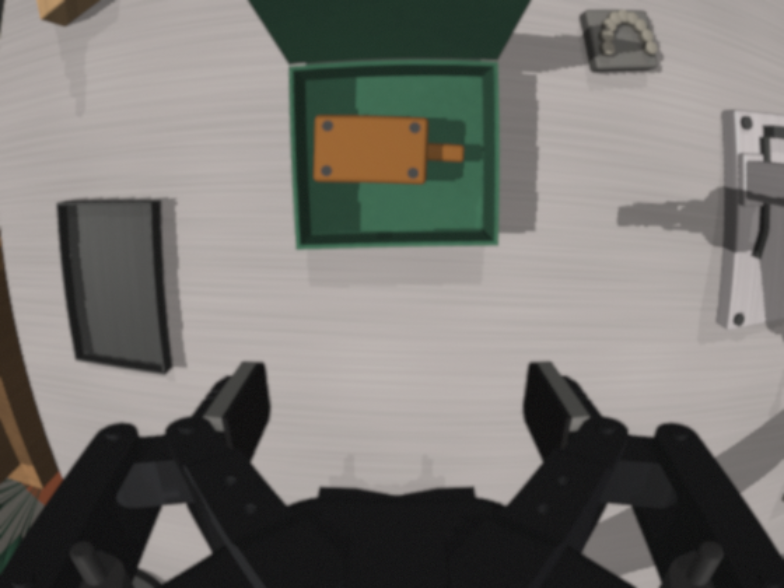

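The flask's block shows corners at (315,116), (427,118), (425,184) and (314,181), with the lug towards -y, ending at (463,153).

```bash
python3 - <<'E'
from h import *
import pickle
np.set_printoptions(precision=4,suppress=True)
s,m,im=pickle.load(open("w3.pkl","rb"))
sub=mask(im,"bronze")
sub[:, :200]=0; sub[:70]=0; sub[200:]=0
c=max(cv2.findContours(cv2.morphologyEx(sub,cv2.MORPH_OPEN,np.ones((13,13),np.uint8)),0,2)[0],key=cv2.contourArea)
r=cv2.boxPoints(cv2.minAreaRect(c)); print(r*1.4)
w=lambda x,y,z: onz(m,((x+.5)/1.4-.5,(y+.5)/1.4-.5),z,True)
P=[w(*p,.05) for p in ((315,116),(427,118),(425,184),(314,181))]; print(np.array(P))
print([np.linalg.norm(P[i]-P[i-3]) for i in range(4)])
C=np.mean(P,0); d=(P[0]+P[3]-P[1]-P[2]); yaw=np.arctan2(d[1],d[0]); print("centre",C,"yaw",yaw, "lug",w(463,153,.031))
for p in ((303,75),(490,73),(490,236),(305,240)): print("box",w(*p,.06))
C[2]=.012; print(totool(C))
E
```

```text
[[313.6 114.8]
 [439.6 114.8]
 [439.6 182. ]
 [313.6 182. ]]
[[0.6362 0.288  0.05  ]
 [0.6365 0.1907 0.05  ]
 [0.5783 0.1901 0.05  ]
 [0.5784 0.2877 0.05  ]]
[np.float64(0.09729681893503356), np.float64(0.05822338467699284), np.float64(0.09760130569155415), np.float64(0.057825138794831914)]
centre [0.6074 0.2391 0.05  ] yaw 1.5719368526544575 lug [0.6078 0.1553 0.031 ]
box [0.6718 0.2979 0.06  ]
box [0.6793 0.1389 0.06  ]
box [0.5363 0.1312 0.06  ]
box [0.5269 0.2937 0.06  ]
[ 77.7688 -23.0529 296.9584]
```

Request:
drive_tool(deltas=[[[16,-5,10,-0.12],[32,-10,20,-0.24],[48,-15,30,-0.36],[64,-20,45,-0.48],[78,-23,60,-0.6]]], jaw=75)

```text
t: 6.22
tcp_pos: [0.6103, 0.2395, 0.2474]
tool_rot: [0.949, 0.315, 0.002, 0.0]
force: [0.6, 0.4, -0.8]
finger_gap: 0.876
gripper_force: 0.0
```

Request:
drive_tool(deltas=[[[0,0,12,-0.12],[0,0,24,-0.24],[0,0,36,-0.36],[0,0,48,-0.48],[0,0,60,-0.6]]])

```text
t: 6.63
tcp_pos: [0.6091, 0.2389, 0.1868]
tool_rot: [0.814, 0.581, 0.001, 0.0]
force: [-0.1, -0.0, 0.1]
finger_gap: 0.879
gripper_force: 0.0
```

Request:
drive_tool(deltas=[[[0,0,20,-0.12],[0,0,40,-0.24],[0,0,60,-0.337],[0,0,60,-0.337],[0,0,60,-0.337]]])

```text
t: 7.05
tcp_pos: [0.6076, 0.2388, 0.1264]
tool_rot: [0.708, 0.706, -0.001, -0.001]
force: [-0.3, -0.1, -0.1]
finger_gap: 0.874
gripper_force: 0.0
```

```bash
python3 - <<'E'
from h import *
np.set_printoptions(precision=4,suppress=True)
s=manip.sense();print(s["tcp_pos"],R.from_quat(s["tool_rot"]).as_matrix()[:,0],s["q"],s["finger_gap"]);print(totool([.6074,.2391,.014]))
E
```

```text
[0.6076 0.2388 0.1264] [ 0.0023  1.     -0.0005] [ 0.2036  0.688   1.445  -0.0001  1.0106  0.2059] 0.8740711719337971
[  0.3682  -0.0172 112.3805]
```

Request:
drive_tool(deltas=[[[0,0,35,0],[0,0,70,0],[0,0,95,0],[0,0,112,0],[0,0,112,0]]])

```text
t: 7.47
tcp_pos: [0.6062, 0.2387, 0.0132]
tool_rot: [0.708, 0.707, -0.002, -0.001]
force: [-0.1, 0.2, 0.2]
finger_gap: 0.877
gripper_force: 0.0
```

Request:
drive_tool(deltas=[[[0,0,0,0],[0,0,0,0],[0,0,0,0],[0,0,0,0],[0,0,0,0]]], jaw=0, force=70)

```text
t: 7.88
tcp_pos: [0.6086, 0.2395, 0.0175]
tool_rot: [0.707, 0.707, 0.002, 0.001]
force: [1.1, 0.1, 2.1]
finger_gap: 0.691
gripper_force: 80.7
```

Request:
drive_tool(deltas=[[[0,0,-10,0],[0,0,-40,0],[0,0,-80,0],[0,0,-120,0],[0,0,-150,0]]])

```text
t: 8.3
tcp_pos: [0.6068, 0.2392, 0.1687]
tool_rot: [0.707, 0.707, 0.0, 0.0]
force: [1.2, 0.8, -6.0]
finger_gap: 0.687
gripper_force: 80.3
```

Request:
drive_tool(deltas=[[[-35,-14,-15,0.11],[-70,-28,-30,0.22],[-105,-42,-45,0.33],[-140,-56,-60,0.44],[-175,-70,-75,0.55]]])

```text
t: 8.72
tcp_pos: [0.5346, 0.063, 0.2412]
tool_rot: [0.873, 0.487, -0.001, -0.001]
force: [0.7, -1.2, -6.3]
finger_gap: 0.69
gripper_force: 80.0
```

Request:
drive_tool(deltas=[[[-35,6,-7,0.11],[-70,13,-14,0.22],[-105,19,-21,0.33],[-140,26,-28,0.44],[-175,32,-35,0.55]]])

```text
t: 9.13
tcp_pos: [0.471, -0.1026, 0.2761]
tool_rot: [0.973, 0.231, -0.001, -0.001]
force: [1.1, -0.1, -5.7]
finger_gap: 0.688
gripper_force: 80.0
```

Request:
drive_tool(deltas=[[[-28,25,-5,0.083],[-55,50,-10,0.166],[-82,75,-15,0.25],[-110,99,-20,0.332],[-110,99,-20,0.332]]])

```text
t: 9.55
tcp_pos: [0.4181, -0.2467, 0.297]
tool_rot: [0.998, 0.066, -0.0, 0.004]
force: [1.0, -0.8, -6.9]
finger_gap: 0.69
gripper_force: 80.1
```

Request:
drive_tool(deltas=[[[0,0,0,0],[0,0,0,0]]])

```text
t: 9.72
tcp_pos: [0.419, -0.239, 0.2954]
tool_rot: [0.998, 0.069, -0.001, -0.001]
force: [-0.4, 0.7, -7.0]
finger_gap: 0.689
gripper_force: 80.1
```

```bash
python3 snap.py w4
```

```text
9.7167 [ 0.41903778 -0.23900817  0.29537791] [ 9.97583795e-01  6.94588683e-02 -7.04958035e-04 -1.24129747e-03]
```

View pics/w4.png

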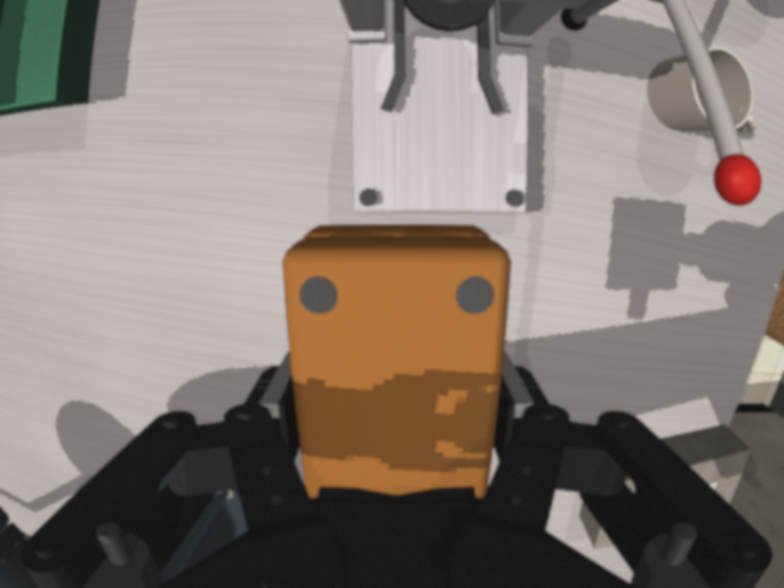

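Bed front corners are at (355,210) and (526,211), its side edges pass (352,45) and (528,45), the rail tips are at about (388,110) and (502,111), and the red knob is at (738,180).

```bash
python3 - <<'E'
from h import *
import pickle
np.set_printoptions(precision=4,suppress=True)
s,m,im=pickle.load(open("w4.pkl","rb"))
w=lambda x,y,z: onz(m,((x+.5)/1.4-.5,(y+.5)/1.4-.5),z,True)
a,b=w(355,211,.03),w(526,211,.03); f,g=w(352,45,.03),w(528,45,.03)
print(a,b,np.linalg.norm(a-b),f,g,np.linalg.norm(f-g))
yaws=[-np.arctan2(*(a-b)[:2]), np.arctan2((f-a)[1],(f-a)[0]),np.arctan2((g-b)[1],(g-b)[0])];print(yaws)
t=(w(394,112,.04),w(492,111,.04)); print("rail tips inner",t,np.linalg.norm(t[0]-t[1]))
t2=(w(382,107,.04),w(509,108,.04)); print("outer",t2,np.linalg.norm(t2[0]-t2[1]))
# straight parts of the rails, inner edges
r=[w(405,70,.04),w(405,40,.04),w(479,70,.04),w(479,40,.04)];print("rails",np.array(r))
yw=np.mean(yaws);c,s_=np.cos(yw),np.sin(yw);Rz=np.array([[c,-s_],[s_,c]])
O=((a+b)/2)[:2]-Rz@[-.135,0]; print("press",O,yw)
for n,p in zip("abfgtuvw",(a,b,f,g,*t,*t2)): print(n,Rz.T@(p[:2]-O)*1000)
for p in r: print("rail",Rz.T@(p[:2]-O)*1000)
print("knob",Rz.T@(w(738,180,.262)[:2]-O)*1000, blobs(mask(im,"red"),80)[0])
s1,m1,im1=pickle.load(open("w1.pkl","rb"))
print(tri(ray(m1,(426.2,105.1),True),ray(m,(738/1.4,180/1.4),True)))
E
```

```text
[ 0.4381 -0.1982  0.03  ] [ 0.4616 -0.3525  0.03  ] 0.15613363692604001 [ 0.5875 -0.1752  0.03  ] [ 0.6148 -0.3308  0.03  ] 0.15791084660418522
[np.float64(0.15089267714807195), np.float64(0.15228548737337877), np.float64(0.1410490572585965)]
rail tips inner (array([ 0.5297, -0.2208,  0.04  ]), array([ 0.5446, -0.3043,  0.04  ])) 0.08483915817353432
outer (array([ 0.5327, -0.21  ,  0.04  ]), array([ 0.5502, -0.3189,  0.04  ])) 0.11028404641012936
rails [[ 0.5681 -0.2249  0.04  ]
 [ 0.5953 -0.2211  0.04  ]
 [ 0.579  -0.2879  0.04  ]
 [ 0.6066 -0.2843  0.04  ]]
press [ 0.5833 -0.2554] 0.14807574059334908
a [-135.2199   78.0665]
b [-134.7801  -78.0665]
f [15.9086 78.7027]
g [ 20.03   -79.1543]
t [-47.9714  42.1799]
u [-45.5864 -42.6257]
v [-43.4235  52.3855]
w [-42.1276 -57.8909]
rail [-10.6199  32.4588]
rail [16.9117 32.1887]
rail [ -9.133  -31.4676]
rail [ 18.7104 -31.9885]
knob [ -88.1989 -119.4522] [(np.int32(878), array([526.6, 127.8]), array([511, 111,  32,  35], dtype=int32))]
(array([ 0.5145, -0.3916,  0.2566]), np.float64(0.00022994516541990578))
```

```bash
python3 - <<'E'
from h import *
np.set_printoptions(precision=4,suppress=True)
s=manip.sense();t=R.from_quat(s["tool_rot"]).as_matrix()[:,0];print(np.arctan2(t[1],t[0]),s["q"]);print(totool([.5062,-.2669,.05]))
E
```

```text
0.14042631655968185 [-0.7496  0.2557  1.6946  0.0006  1.194   0.6806]
[ 82.2984  40.8731 245.1109]
```

Request:
drive_tool(deltas=[[[18,9,25,0],[36,18,55,0],[54,27,85,-0.008],[72,36,115,-0.008],[82,41,145,-0.008]]])

```text
t: 10.18
tcp_pos: [0.5101, -0.2684, 0.1495]
tool_rot: [0.997, 0.075, 0.001, 0.001]
force: [0.6, -0.8, -6.6]
finger_gap: 0.687
gripper_force: 80.1
```

Request:
drive_tool(deltas=[[[0,0,25,0],[0,0,50,0],[0,0,75,0],[0,0,90,0],[0,0,90,0]]])

```text
t: 10.6
tcp_pos: [0.5054, -0.2655, 0.057]
tool_rot: [0.997, 0.075, -0.003, -0.003]
force: [-1.3, 0.6, -5.9]
finger_gap: 0.688
gripper_force: 79.8
```

```bash
cat > where.py <<'E'
from h import *
np.set_printoptions(precision=4,suppress=True)
s=manip.sense();t=R.from_quat(s["tool_rot"]).as_matrix()[:,0];y=.148;c,q=np.cos(y),np.sin(y)
p=np.array([[c,q],[-q,c]])@(s["tcp_pos"][:2]-[.5833,-.2554])*1000
print("press xy",p,"z",s["tcp_pos"][2]*1000,"yaw rel",np.arctan2(t[1],t[0])-y,"F",s["force"],"q",s["q"],"gap",s["finger_gap"]*85.4)
E
python3 where.py
```

```text
press xy [-78.5666   1.4689] z 57.00363738424286 yaw rel 0.0027252176020946817 F [-1.2563  0.6313 -5.8778] q [-0.6795  0.71    1.6929  0.0002  0.7478  0.7404] gap 58.742869404349925
```

Lower gently until contact.

Request:
drive_tool(deltas=[[[0,0,4,0],[0,0,8,0],[0,0,11,0],[0,0,11,0]]])

```text
t: 10.93
tcp_pos: [0.5076, -0.2692, 0.0503]
tool_rot: [0.997, 0.074, 0.0, 0.0]
force: [-0.4, 0.7, -6.7]
finger_gap: 0.69
gripper_force: 80.0
```

Request:
drive_tool(deltas=[[[0,0,1,0],[0,0,2,0],[0,0,2,0]]])

```text
t: 11.18
tcp_pos: [0.5072, -0.2694, 0.0482]
tool_rot: [0.997, 0.074, 0.0, 0.0]
force: [0.6, -0.2, -6.9]
finger_gap: 0.693
gripper_force: 80.0
```

Request:
drive_tool(deltas=[[[0,0,1,0],[0,0,2,0],[0,0,2,0],[0,0,2,0]]])

```text
t: 11.52
tcp_pos: [0.507, -0.2692, 0.0457]
tool_rot: [0.997, 0.074, -0.0, -0.0]
force: [-0.9, -0.4, -6.4]
finger_gap: 0.688
gripper_force: 80.0
```

Request:
drive_tool(deltas=[[[0,0,1,0],[0,0,2,0],[0,0,2,0],[0,0,2,0]]])

```text
t: 11.85
tcp_pos: [0.5071, -0.2692, 0.0437]
tool_rot: [0.997, 0.074, -0.0, -0.0]
force: [-0.2, 0.2, -7.6]
finger_gap: 0.691
gripper_force: 80.0
```

Request:
drive_tool(deltas=[[[0,0,1,0],[0,0,1.5,0],[0,0,1.5,0],[0,0,1.5,0]]])

```text
t: 12.18
tcp_pos: [0.5071, -0.2692, 0.0434]
tool_rot: [0.997, 0.074, 0.0, 0.0]
force: [-2.8, 1.9, 6.0]
finger_gap: 0.694
gripper_force: 81.3
```

Request:
drive_tool(deltas=[[[0,0,1,0],[0,0,1.5,0],[0,0,1.5,0],[0,0,1.5,0]]])

```text
t: 12.52
tcp_pos: [0.5072, -0.2692, 0.0434]
tool_rot: [0.997, 0.074, 0.0, 0.0]
force: [-4.5, 2.5, 15.2]
finger_gap: 0.69
gripper_force: 82.8
```

```bash
python3 where.py
```

```text
press xy [-77.3366  -2.4141] z 43.375720463882004 yaw rel 1.2832697275227956e-05 F [-4.5273  2.5097 15.1891] q [-0.6824  0.7331  1.6963 -0.0002  0.7112  0.7405] gap 58.928036465267574
```

Request:
drive_tool(deltas=[[[0,0,-1,0],[0,0,-1,0],[0,0,-1,0],[0,0,-1,0],[0,0,-20,0]]], jaw=85)

```text
t: 12.93
tcp_pos: [0.5053, -0.2679, 0.0579]
tool_rot: [0.997, 0.074, -0.002, -0.002]
force: [-0.5, 1.0, 0.5]
finger_gap: 0.996
gripper_force: 0.0
```

Request:
drive_tool(deltas=[[[0,0,-35,0],[0,0,-70,0],[-10,0,-95,-0.1],[-30,0,-110,-0.2],[-50,0,-120,-0.32]]])

```text
t: 13.35
tcp_pos: [0.4586, -0.2775, 0.1829]
tool_rot: [0.972, 0.235, 0.001, 0.002]
force: [-0.5, 0.4, -0.3]
finger_gap: 0.998
gripper_force: 0.0
```

Request:
drive_tool(deltas=[[[0,0,0,-0.12],[0,0,0,-0.24],[0,0,0,-0.36],[0,0,0,-0.48],[0,0,0,-0.6]]])

```text
t: 13.77
tcp_pos: [0.4577, -0.2767, 0.1806]
tool_rot: [0.859, 0.511, 0.0, 0.0]
force: [0.0, 0.2, -0.5]
finger_gap: 0.995
gripper_force: 0.0
```

Request:
drive_tool(deltas=[[[0,0,0,-0.12],[0,0,0,-0.24],[0,0,0,-0.36],[0,0,0,-0.48],[0,0,0,-0.6]]])

```text
t: 14.18
tcp_pos: [0.4577, -0.2767, 0.1804]
tool_rot: [0.67, 0.743, 0.0, -0.0]
force: [-0.5, 0.1, -0.6]
finger_gap: 0.996
gripper_force: 0.0
```

Request:
drive_tool(deltas=[[[0,0,0,-0.12],[0,0,0,-0.24],[0,0,0,-0.36],[0,0,0,-0.48],[0,0,0,-0.6]]])

```text
t: 14.6
tcp_pos: [0.4577, -0.2767, 0.1804]
tool_rot: [0.42, 0.907, 0.0, -0.0]
force: [0.0, -0.2, -0.3]
finger_gap: 0.995
gripper_force: 0.0
```

Request:
drive_tool(deltas=[[[0,0,0,-0.12],[0,0,0,-0.24],[0,0,0,-0.36],[0,0,0,-0.48],[0,0,0,-0.6]]])

```text
t: 15.02
tcp_pos: [0.4577, -0.2766, 0.1804]
tool_rot: [0.134, 0.991, 0.0, -0.0]
force: [-0.2, -0.2, -0.2]
finger_gap: 0.996
gripper_force: 0.0
```

Request:
drive_tool(deltas=[[[0,0,0,-0.12],[0,0,0,-0.24],[0,0,0,-0.36],[0,0,0,-0.42],[0,0,0,-0.42]]])

```text
t: 15.43
tcp_pos: [0.4577, -0.2766, 0.1805]
tool_rot: [-0.073, 0.997, 0.0, -0.0]
force: [0.4, 0.3, -0.2]
finger_gap: 0.992
gripper_force: 0.0
```

```bash
python3 where.py; python3 snap.py w5; python3 - <<'E'
from h import *
im=vision.snapshot("scene"); cv2.imwrite("pics/s3.png",cv2.resize(im[80:290,110:390,::-1],(784,588)))
E
```

```text
press xy [-127.364    -2.4711] z 180.46074588773905 yaw rel -3.142479020238966 F [ 0.3993  0.2591 -0.2127] q [-0.7527  0.4763  1.711   0.      0.9545 -2.4706] gap 84.70055121073447
15.4333 [ 0.45769271 -0.27662519  0.18046075] [-7.34904943e-02  9.97295909e-01  9.87627412e-05 -8.84879385e-05]
```

View pics/w5.png

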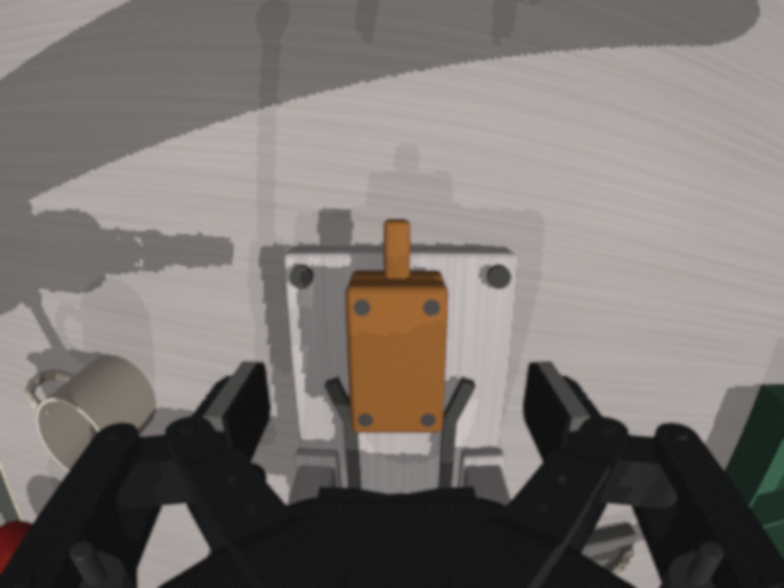

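The flask stands square on the bed with its nose in the rail mouth. Its lug runs from (397,278) to its end at (397,220), and the bed front corners are at (287,252) and (516,252).

```bash
python3 - <<'E'
from h import *
import pickle
s,m,im=pickle.load(open("w5.pkl","rb"))
w=lambda x,y,z: onz(m,((x+.5)/1.4-.5,(y+.5)/1.4-.5),z,True)
y=.148;c,q=np.cos(y),np.sin(y)
for p in ((397,221,.057),(287,252,.03),(516,252,.03),(362,307,.076),(431,307,.076)):
    P=w(*p); print(p,np.round(np.array([[c,q],[-q,c]])@(P[:2]-[.5833,-.2554])*1000,1))
E
```

```text
(397, 221, 0.057) [-162.7   -1.9]
(287, 252, 0.03) [-139.   -75.1]
(516, 252, 0.03) [-139.    77.8]
(362, 307, 0.076) [-116.1  -21.9]
(431, 307, 0.076) [-116.1   17.5]
```

Request:
drive_tool(deltas=[[[10,0,30,0],[20,0,60,0],[30,0,90,0],[30,0,120,0],[30,0,144,0]]], jaw=45)

```text
t: 15.95
tcp_pos: [0.427, -0.2806, 0.035]
tool_rot: [-0.072, 0.997, 0.001, -0.001]
force: [-0.2, 0.2, -0.7]
finger_gap: 0.522
gripper_force: 0.0
```

Request:
drive_tool(deltas=[[[0,0,0,0],[0,0,0,0],[0,0,0,0],[0,0,0,0],[0,0,0,0]]], jaw=0, force=50)

```text
t: 16.37
tcp_pos: [0.4284, -0.2812, 0.038]
tool_rot: [-0.073, 0.997, -0.001, 0.0]
force: [1.0, -0.1, -3.2]
finger_gap: 0.171
gripper_force: 50.3
```

```bash
python3 where.py
```

```text
press xy [-157.0128   -2.6379] z 37.99383409558138 yaw rel -3.1430665777232685 F [ 0.9933 -0.1031 -3.2185] q [-0.7991  0.6992  1.857  -0.0002  0.5837 -2.5163] gap 14.63906204598907
```

Request:
drive_tool(deltas=[[[-8,0.5,0,0],[-18,1.2,0,0],[-28,2,0,0],[-38,2.5,0,0],[-45,2.5,0,0]]])

```text
t: 16.78
tcp_pos: [0.474, -0.2717, 0.037]
tool_rot: [-0.074, 0.997, -0.0, 0.001]
force: [-2.2, 0.5, -2.0]
finger_gap: 0.172
gripper_force: 50.5
```

Request:
drive_tool(deltas=[[[-10,0,0,0],[-22,0,0,0],[-34,0,0,0],[-46,0,0,0],[-55,0,0,0]]])

```text
t: 17.2
tcp_pos: [0.5278, -0.2636, 0.037]
tool_rot: [-0.073, 0.997, -0.0, -0.0]
force: [-3.7, -1.2, 2.0]
finger_gap: 0.173
gripper_force: 50.9
```

```bash
python3 where.py
```

```text
press xy [-56.1025   0.1058] z 37.00658046254281 yaw rel -3.1424814069638964 F [-3.7262 -1.1948  1.9873] q [-0.6523  0.7564  1.6562 -0.0003  0.7289 -2.37  ] gap 14.80460856205018
```

Request:
drive_tool(deltas=[[[-6,0,0,0],[-12,0,0,0],[-18,0,0,0],[-22,0,0,0],[-22,0,0,0]]])

```text
t: 17.62
tcp_pos: [0.5493, -0.2606, 0.037]
tool_rot: [-0.073, 0.997, -0.0, 0.001]
force: [-1.3, 1.5, 2.2]
finger_gap: 0.169
gripper_force: 50.9
```

Request:
drive_tool(deltas=[[[-2,0,0,0],[-3,0,0,0],[-4,0,0,0],[-4,0,0,0],[-4,0,0,0]]])

```text
t: 18.03
tcp_pos: [0.5513, -0.2601, 0.037]
tool_rot: [-0.073, 0.997, 0.0, -0.001]
force: [-5.7, -1.2, 4.4]
finger_gap: 0.171
gripper_force: 51.2
```

Request:
drive_tool(deltas=[[[-1,0,0,0],[-2,0,0,0],[-2,0,0,0],[-2,0,0,0]]])

```text
t: 18.37
tcp_pos: [0.5512, -0.2601, 0.037]
tool_rot: [-0.073, 0.997, 0.001, -0.003]
force: [-9.8, -2.8, 6.2]
finger_gap: 0.176
gripper_force: 51.6
```

```bash
python3 where.py
```

```text
press xy [-32.404    0.1172] z 37.02078502729817 yaw rel -3.1426779068591313 F [-9.8254 -2.8464  6.2278] q [-0.6226  0.7739  1.5997 -0.0039  0.7731 -2.3376] gap 14.994211187529134
```

Request:
drive_tool(deltas=[[[-2,0,0,0],[-4,0,0,0],[-4,0,0,0],[-4,0,0,0]]])

```text
t: 18.7
tcp_pos: [0.5512, -0.26, 0.037]
tool_rot: [-0.074, 0.997, 0.001, -0.007]
force: [-18.4, -6.7, 11.4]
finger_gap: 0.176
gripper_force: 52.2
```

```bash
python3 where.py; python3 - <<'E'
from h import *
im=vision.snapshot("scene"); cv2.imwrite("pics/s4.png",cv2.resize(im[90:240,130:330,::-1],(800,600),interpolation=cv2.INTER_CUBIC))
E
```

```text
press xy [-32.3985   0.2045] z 37.0062597670917 yaw rel -3.141114459734816 F [-18.3561  -6.6726  11.4233] q [-0.6205  0.7758  1.5938 -0.0097  0.7841 -2.3328] gap 14.994231196418012
```

View pics/s4.png

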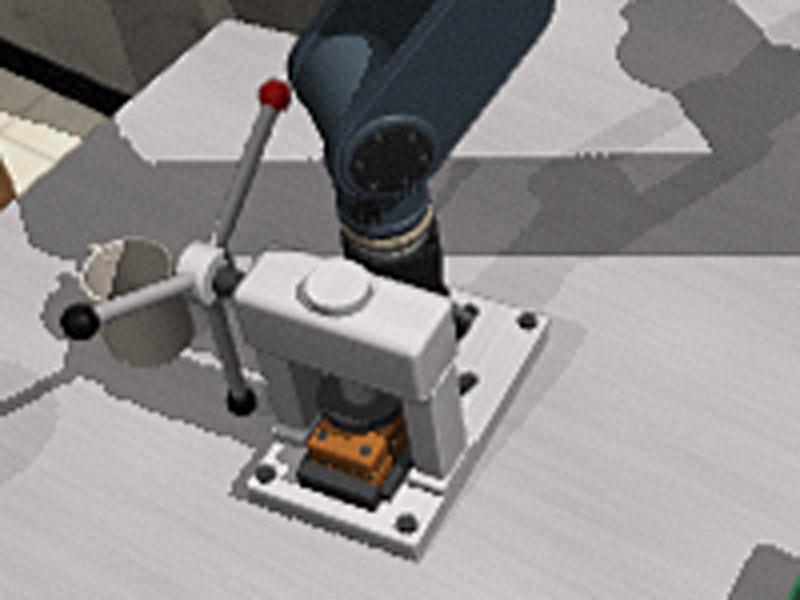

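The picture shows the flask under the plate with its end against the dark back stop at about (350,475).

Request:
drive_tool(deltas=[[[3,0,0,0],[7,0,0,0],[7,0,0,0]]])

```text
t: 19.0
tcp_pos: [0.5509, -0.2606, 0.037]
tool_rot: [-0.073, 0.997, -0.0, 0.0]
force: [-4.7, -0.1, 2.4]
finger_gap: 0.169
gripper_force: 51.1
```

Request:
drive_tool(deltas=[[[0,0,0,0],[0,0,0,0],[0,0,0,0],[0,0,0,0]]], jaw=30)

```text
t: 19.33
tcp_pos: [0.5522, -0.2603, 0.0368]
tool_rot: [-0.073, 0.997, -0.0, 0.001]
force: [0.8, 0.3, 0.5]
finger_gap: 0.351
gripper_force: 0.0
```

Request:
drive_tool(deltas=[[[0,0,-20,0],[0,0,-50,0],[10,0,-85,0],[30,0,-120,0],[60,0,-140,0]]])

```text
t: 19.75
tcp_pos: [0.4952, -0.2705, 0.1805]
tool_rot: [-0.074, 0.997, -0.003, 0.004]
force: [0.4, -1.4, -0.4]
finger_gap: 0.353
gripper_force: 0.0
```

```bash
python3 where.py; python3 - <<'E'
from h import *
import pickle
s=manip.sense();m=vision.camera_model("wrist");im=vision.snapshot("wrist");pickle.dump((s,m,im),open("w6.pkl","wb"))
b,l=blobs(mask(im,"bronze"),300);print(b)
y=.148;c,q=np.cos(y),np.sin(y)
for A,cc,bb in b:
    if bb[2]>200: continue
    P=onz(m,(cc[0],bb[1]),.057,True);print(bb,np.round(np.array([[c,q],[-q,c]])@(P[:2]-[.5833,-.2554])*1000,1))
print(blobs(mask(vision.snapshot("scene"),"red"),20)[0])
E
```

```text
press xy [-89.3096  -1.9074] z 180.49644830920235 yaw rel -3.1410449085359096 F [ 0.372  -1.3914 -0.4498] q [-0.6982  0.5082  1.645   0.0009  0.9793 -2.418 ] gap 30.11226538563912
[(np.int32(3378), array([284.7, 294.3]), array([252, 249,  67,  81], dtype=int32))]
[252 249  67  81] [-42.6  -0.9]
[(np.int32(154), array([297.9,  48.2]), array([290,  43,  17,  12], dtype=int32)), (np.int32(45), array([281.,  53.]), array([277,  49,  10,  10], dtype=int32)), (np.int32(31), array([197.7, 112.9]), array([195, 110,   6,   7], dtype=int32)), (np.int32(24), array([472.3, 391.1]), array([470, 386,   8,  10], dtype=int32))]
```

Request:
drive_tool(deltas=[[[0,0,0,0],[0,0,0,0]]])

```text
t: 20.02
tcp_pos: [0.4923, -0.2689, 0.1764]
tool_rot: [-0.073, 0.997, 0.0, 0.0]
force: [0.8, -0.5, 0.0]
finger_gap: 0.351
gripper_force: 0.0
```

```bash
python3 where.py; python3 - <<'E'
from h import *
import pickle
np.set_printoptions(linewidth=200)
s=manip.sense();m=vision.camera_model("wrist");im=vision.snapshot("wrist");pickle.dump((s,m,im),open("w7.pkl","wb"))
b,l=blobs(mask(im,"bronze"),300);print(b)
y=.148;c,q=np.cos(y),np.sin(y)
f=lambda u,v,z:np.round(np.array([[c,q],[-q,c]])@(onz(m,(u,v),z,True)[:2]-[.5833,-.2554])*1000,1)
cc,bb=b[0][1],b[0][2]; print("lug end",f(cc[0],bb[1]-.5,.057))
g=im.astype(float).mean(2)
for v in (-75,-70,70,75):
    pass
for u in (int(cc[0])-25,int(cc[0])+25,int(cc[0])+45):
    p=g[100:260,u-2:u+3].mean(1); d=np.diff(p); k=np.argsort(-abs(d))[:4]; print(u,[(100+i+.5,round(d[i]),f(u,100+i+.5,.03)[0]) for i in k])
E
```

```text
press xy [-91.9584   0.0295] z 176.42493880994004 yaw rel -3.143566018620451 F [ 0.7732 -0.4654  0.0141] q [-0.6993  0.513   1.6502  0.0005  0.9781 -2.4164] gap 29.972714840018764
[(np.int32(3508), array([283.2, 300.5]), array([249, 255,  69,  82], dtype=int32))]
lug end [-42.6   0.4]
258 [(np.float64(142.5), 28, np.float64(-137.8)), (np.float64(139.5), -26, np.float64(-140.5)), (np.float64(143.5), 23, np.float64(-136.9)), (np.float64(138.5), -21, np.float64(-141.3))]
308 [(np.float64(142.5), 29, np.float64(-137.7)), (np.float64(139.5), -24, np.float64(-140.4)), (np.float64(143.5), 22, np.float64(-136.8)), (np.float64(138.5), -19, np.float64(-141.3))]
328 [(np.float64(142.5), 29, np.float64(-137.9)), (np.float64(139.5), -28, np.float64(-140.6)), (np.float64(238.5), -28, np.float64(-46.6)), (np.float64(239.5), -27, np.float64(-45.6))]
```

Request:
drive_tool(deltas=[[[0,0,-38,0],[0,0,-76,0],[0,0,-112,0],[0,0,-135,0],[-10,-20,-135,0]]], jaw=0)

```text
t: 20.48
tcp_pos: [0.5064, -0.286, 0.3167]
tool_rot: [-0.074, 0.997, -0.002, 0.003]
force: [-0.1, -0.1, -0.1]
finger_gap: -0.001
gripper_force: 0.0
```

Request:
drive_tool(deltas=[[[-10,-35,0,0],[-20,-70,0,0],[-25,-105,0,0],[-25,-105,0,0],[-25,-105,0,0]]])

```text
t: 20.9
tcp_pos: [0.5453, -0.3888, 0.3088]
tool_rot: [-0.072, 0.997, 0.001, -0.001]
force: [0.2, 1.8, -0.5]
finger_gap: -0.003
gripper_force: 0.0
```

```bash
python3 where.py; python3 - <<'E'
from h import *
im=vision.snapshot("scene"); cv2.imwrite("pics/s5.png",cv2.resize(im[60:210,120:320,::-1],(800,600),interpolation=cv2.INTER_CUBIC))
E
```

```text
press xy [ -57.2111 -126.3279] z 308.78317906107685 yaw rel -3.1445778207472714 F [ 0.2149  1.8215 -0.5114] q [-0.786   0.5242  1.214   0.0003  1.4069 -2.5018] gap -0.22406027978652204
```

Request:
drive_tool(deltas=[[[0,0,15,0],[0,0,30,0],[0,0,45,0],[0,0,55,0],[0,0,60,0]]])

```text
t: 21.37
tcp_pos: [0.5442, -0.3854, 0.25]
tool_rot: [-0.074, 0.997, 0.002, -0.001]
force: [-0.9, 1.5, 3.2]
finger_gap: -0.0
gripper_force: 1.3
```

Request:
drive_tool(deltas=[[[0,0,6,0],[0,0,12,0],[0,0,18,0],[0,0,24,0],[0,0,30,0]]])

```text
t: 21.78
tcp_pos: [0.5448, -0.3881, 0.2221]
tool_rot: [-0.073, 0.997, -0.001, 0.0]
force: [-1.2, 0.0, 4.0]
finger_gap: 0.004
gripper_force: 1.8
```

```bash
python3 where.py; python3 - <<'E'
from h import *
im=vision.snapshot("scene"); ms=vision.camera_model("scene"); print(blobs(mask(im,"red"),8)[0])
E
```

```text
press xy [ -57.633  -125.5578] z 222.07325651223127 yaw rel -3.1433920033642413 F [-1.1811  0.0253  4.0469] q [-0.7854  0.597   1.3245 -0.0007  1.2187 -2.5021] gap 0.33259474584974885
[(np.int32(155), array([297.9,  48.2]), array([290,  43,  17,  12], dtype=int32)), (np.int32(44), array([281.2,  52.8]), array([278,  49,   9,  10], dtype=int32)), (np.int32(8), array([279.8,  63.9]), array([278,  62,   4,   4], dtype=int32)), (np.int32(21), array([203.5, 119. ]), array([201, 116,   5,   6], dtype=int32)), (np.int32(24), array([472.3, 391.1]), array([470, 386,   8,  10], dtype=int32)), (np.int32(10), array([474.8, 416.1]), array([474, 414,   4,   6], dtype=int32))]
```

Pushing the spoke with 4 N; the knob is moving. Continue.

Request:
drive_tool(deltas=[[[0,0,7,0],[0,0,14,0],[0,0,21,0],[0,0,28,0],[0,0,35,0]]])

```text
t: 22.25
tcp_pos: [0.5441, -0.3878, 0.1859]
tool_rot: [-0.073, 0.997, 0.0, -0.001]
force: [-3.4, -2.1, 5.0]
finger_gap: 0.003
gripper_force: 2.3
```

Request:
drive_tool(deltas=[[[0,0,7,0],[0,0,14,0],[0,0,21,0],[0,0,28,0],[0,0,32,0]]])

```text
t: 22.67
tcp_pos: [0.5456, -0.3872, 0.1539]
tool_rot: [-0.073, 0.997, 0.0, 0.001]
force: [0.7, 0.1, 4.9]
finger_gap: -0.002
gripper_force: 1.7
```

Request:
drive_tool(deltas=[[[0,0,2,0],[0,0,4,0],[0,0,6,0],[0,0,8,0],[0,0,8,0]]])

```text
t: 23.08
tcp_pos: [0.5446, -0.3874, 0.1464]
tool_rot: [-0.073, 0.997, 0.0, -0.0]
force: [0.7, -0.3, 1.4]
finger_gap: -0.001
gripper_force: 0.9
```

Request:
drive_tool(deltas=[[[0,0,2,0],[0,0,3,0],[0,0,4,0],[0,0,4,0],[0,0,4,0]]])

```text
t: 23.5
tcp_pos: [0.5446, -0.3876, 0.1426]
tool_rot: [-0.073, 0.997, 0.0, -0.0]
force: [-0.1, 1.1, 2.7]
finger_gap: -0.001
gripper_force: 1.0
```

Request:
drive_tool(deltas=[[[0,0,2,0],[0,0,3,0],[0,0,4,0],[0,0,4,0],[0,0,4,0]]])

```text
t: 23.92
tcp_pos: [0.5446, -0.3876, 0.1386]
tool_rot: [-0.073, 0.997, 0.0, -0.0]
force: [0.3, -0.4, 2.3]
finger_gap: -0.002
gripper_force: 0.9
```

Request:
drive_tool(deltas=[[[0,0,1,0],[0,0,2,0],[0,0,3,0],[0,0,3,0]]])

```text
t: 24.25
tcp_pos: [0.5453, -0.3876, 0.1368]
tool_rot: [-0.073, 0.997, -0.0, 0.001]
force: [-0.4, 1.5, 7.4]
finger_gap: -0.002
gripper_force: 3.0
```

Request:
drive_tool(deltas=[[[0,0,1,0],[0,0,2,0],[0,0,3,0],[0,0,3,0]]])

```text
t: 24.58
tcp_pos: [0.5458, -0.3876, 0.1356]
tool_rot: [-0.073, 0.997, -0.001, 0.001]
force: [-1.5, 2.9, 13.8]
finger_gap: 0.006
gripper_force: 6.1
```

```bash
python3 where.py; python3 - <<'E'
from h import *
im=vision.snapshot("scene"); print(blobs(mask(im,"red"),5)[0])
E
```

```text
press xy [ -56.5978 -125.265 ] z 135.5976645146073 yaw rel -3.143259957947848 F [-1.4576  2.8656 13.8409] q [-0.7846  0.6943  1.397   0.0012  1.0476 -2.5023] gap 0.5104147927047314
[(np.int32(5), array([61. , 31.8]), array([59, 31,  5,  3], dtype=int32)), (np.int32(6), array([66. , 39.7]), array([64, 38,  4,  4], dtype=int32)), (np.int32(154), array([297.9,  48.2]), array([290,  43,  17,  12], dtype=int32)), (np.int32(46), array([280.7,  53.2]), array([278,  49,   9,  11], dtype=int32)), (np.int32(7), array([279.6,  63.6]), array([278,  62,   4,   4], dtype=int32)), (np.int32(25), array([207. , 147.1]), array([204, 144,   6,   7], dtype=int32)), (np.int32(25), array([472.2, 391.3]), array([470, 386,   8,  11], dtype=int32)), (np.int32(10), array([474.8, 416.1]), array([474, 414,   4,   6], dtype=int32))]
```

Force rises where contact was predicted; a slightly firmer push, then lift away.

Request:
drive_tool(deltas=[[[0,0,2,0],[0,0,4,0],[0,0,5,0],[0,0,5,0],[0,0,5,0]]])

```text
t: 25.05
tcp_pos: [0.5467, -0.3877, 0.1336]
tool_rot: [-0.073, 0.997, -0.001, 0.002]
force: [-2.7, 5.9, 26.5]
finger_gap: 0.005
gripper_force: 11.5
```

Request:
drive_tool(deltas=[[[0,0,-10,0],[0,0,-40,0],[0,0,-80,0],[0,0,-120,0],[0,0,-160,0]]])

```text
t: 25.47
tcp_pos: [0.5438, -0.3868, 0.2881]
tool_rot: [-0.073, 0.997, 0.001, -0.001]
force: [0.9, -0.4, 1.5]
finger_gap: 0.003
gripper_force: 0.0
```

Request:
drive_tool(deltas=[[[30,0,0,0],[60,0,0,0],[90,0,0,0],[90,0,0,0]]])

```text
t: 25.8
tcp_pos: [0.4505, -0.4002, 0.287]
tool_rot: [-0.072, 0.997, 0.002, -0.003]
force: [-1.0, 0.3, 0.1]
finger_gap: 0.004
gripper_force: 0.0
```

```bash
python3 where.py; python3 - <<'E'
from h import *
im=vision.snapshot("scene"); print([b for b in blobs(mask(im,"red"),5)[0] if 190<b[1][0]<230]); cv2.imwrite("pics/s6.png",cv2.resize(im[60:330,130:490,::-1],(800,600),interpolation=cv2.INTER_CUBIC))
E
```

```text
press xy [-152.6809 -123.6125] z 287.0182107695035 yaw rel -3.1463818074804664 F [-0.975   0.3273  0.1366] q [-0.9102  0.4424  1.42   -0.0028  1.2848 -2.6234] gap 0.3539692885250532
[(np.int32(25), array([206.7, 146.4]), array([203, 144,   7,   7], dtype=int32))]
```

View pics/s6.png

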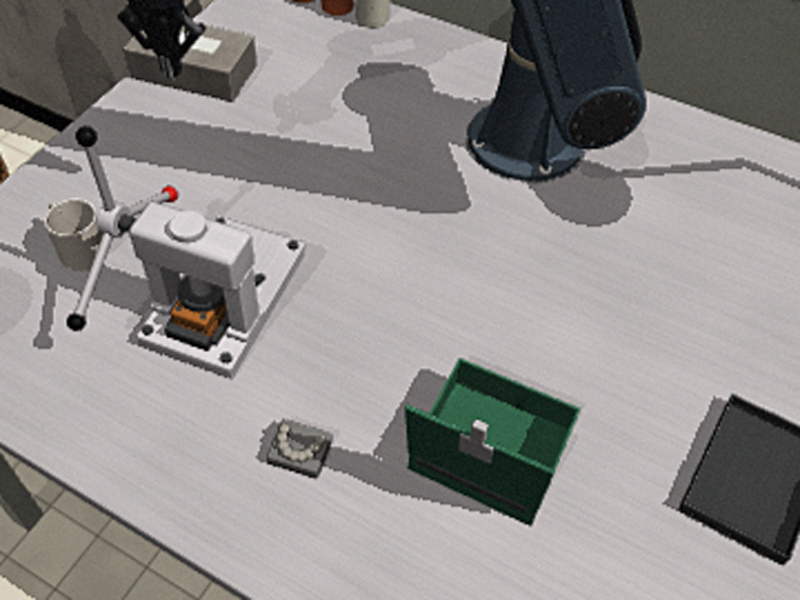

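The picture shows the plate lowered onto the flask at (200,305), the red knob pressed down at (170,194), the lid open at (480,460), and the bystanders in place.

```bash
python3 - <<'E'
from h import *
ms=vision.camera_model("scene"); o,d=ray(ms,(206.7,146.4)); y=.148
n=np.array([-np.sin(y),np.cos(y),0]); P0=np.array([.5833,-.2554,0])+n*-.125
p=o+d*(n@(P0-o))/(n@d); x=(p-P0)@[np.cos(y),np.sin(y),0]; a=np.arctan2(p[2]-.185,.05-x); print("spoke angle",a,"handle",.61-a,"r",np.hypot(p[2]-.185,.05-x))
if .61-a>1.0: print(manip.sign_off())
E
```

```text
spoke angle -0.5028680698644281 handle 1.1128680698644282 r 0.15868202034016135
the job is handed in; nothing more can be done
None
```

The job is done and handed in: the lid rests open on its stop, the flask stopped hard against the back stop with its lug to the front, and the plate sits on it with the handle measured at about 1.11 rad, after 26 s.

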